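# Assemble a small test-sieve stack on the shaker

## Robot

A 6-joint arm with a two-finger parallel gripper is mounted at the origin on a cart in front of the work surface, level with it; the furniture and walls round the work are solid. World frame = base frame: x ahead of the robot, y to its left, z up, the work surface at z = 0. Lengths are in mm, angles in rad, forces in N, time in s.
With the tool pointing down it reaches from about 275 to 1000 mm from the base axis. Payload 8.4 kg.
Tool frame: the origin (TCP) lies midway between the tips of the shut fingers; the grasp point (between the pads) lies 19 mm behind it; z points along the fingers, y is the direction in which the jaws open and shut (so a half turn about z gives the same grasp; the last joint's range is limited). The gripper opens to 85 mm and grips with 20 to 120 N. Pads are 22 mm wide; open, the fingers measure 114 mm over their backs; the gripper's body (76 mm by 85 mm) begins 54 mm behind the grasp point. The pads swing forward as they close: fully open they stand 13 mm farther back than shut.
Start: joints at [1.249, 0.353, 1.633, -0, 1.155, -0.002], TCP at [196.484, 593.314, 208.381] pointing down, gripper open.
Joint ranges: [-2.63, 2.63], [-0.92, 2.1], [0.06, 2.66], [-1.3, 4.44], [0, 2.69], [-3.02, 3.02]. Speed limits (rad/s): [2.22, 2.22, 2.79, 3.14, 3.14, 3.14].

## Interface

Orientations are given as [roll, pitch, yaw] about the fixed x, y, z axes, in that order (R = Rz(yaw) Ry(pitch) Rx(roll)).
In Python, from rig import r gives the robot as it stands. The module is installed in compiled form; this text tells all that it offers.
- The arm moves only by the tool drive_tool, never from a script. Its argument "moves" is a list of rows, each a list of 3 entries, a list of its own where there are three numbers: the closure, from 0 (fully open) to 1 (shut), then the shift along the tool's x, y, z in cm, then the turn about the tool's z in degrees. In form: [[claw, [dx, dy, dz], roll], ...]. A call has 1 to 12 rows; each row is the pose to reach, as a shift and turn from the pose measured when the call began, along the tool's axes at that moment; what a row does not reach only later rows make up. A row lasts 1/8 s, in which the tool goes at most 62.5 mm and 10.7 degrees, less where a joint would pass 70% of its speed; a pose out of reach is approached as far as the arm can. A call with a gripper value outside its range is refused whole. The fingers move at their own pace and stop on an object; "grip_force" is the grip in N (left out, the last holds). Time passes only in rows, so rows that repeat a pose let the fingers close. It gives the time, the measured TCP pose, the force and the opening at its end, in the units of the state.
- r.sense(): the state, without advancing time (a new reading comes with each control period).
- r.grab_frame(name): name is "scene" or "side" or "wrist"; returns a dict with "color" (384x512x3 uint8, red, green, blue), "fx", "fy", "cx", "cy" (pixels), "pose" (4x4, takes a point from camera to world coordinates); the wrist camera has in their place "hand_eye" (4x4, takes a point from camera to tool coordinates, whose origin is the TCP and whose axes are the flange's). Camera axes: x right, y up, looking along -z (the intrinsics and any distortion apply to the point x, -y, -z); pixel columns grow to the right and rows downward; lengths in mm; the calibration is good to about 2 mm. A picture is of the moment at which its call begins: read the wrist's pose just before it. There is no depth.
- r.sign_off(): hands the job in, once; it reports no verdict.
Trained networks look in the newest picture that a camera, given by its name, has taken for a name from the list of things; names that differ only in an ending like _2 or _b are one class to them, and where a whole thing is asked for, a point or a joint stands for the part that bears it (a point fixed in the world has none). Each returns a list of dicts, best first, with "score" (0 to 1); they miss things now and then, are a little off and sometimes report something else, mostly with a low value. They report only what shows in the picture. A call takes as long as a camera call. They do not tell look-alikes from the thing itself.
- r.outline_of(thing, camera): "mask" (384x512 bool, what is visible of it) and "at" ([column, row] in pixels, amid what is visible of it).
- r.spot_point(thing, camera): "at" ([column, row] in pixels: a listed point, or the origin of a listed thing).
The state is a dict: "clock": time; "qpos": joint angles; "qvel": joint speeds; "joint_efforts": joint torques, N m; "eef_pos": TCP position; "tcp_rot": TCP orientation; "contact_force": force on the tool from outside, world axes, zero at the start; "wrist_torque": the same for the moment, N m; "opening": opening from 0.0 (shut) to 1.0 (fully open).
Only numpy, scipy, OpenCV 4.12 (cv2) and the standard library are available. Lean on these libraries where they do the work, as an engineer would, in place of code of your own. Each camera call takes 0.05 s, during which the arm holds its last target.

## Task

Please build the sieve stack on the white shaker: the receiving pan goes into the shaker's collar first, then the fine sieve, then the coarse sieve, and the knobbed lid on top, each seated fully home in the one below so that the stack stands straight. Leave the stack released and at rest, and leave the petri dish, the tape roll and the timer where they are.

Things in the scene. Friction and masses are not known exactly. Their poses are not given: they have to be found in the camera images.
- shaker: Low white sieve shaker, fixed, 104 x 104 x 46 mm, knob and switch in front; on top an aluminium disc with a grey round collar, 68 mm outside, 55 mm inside, its rim 60 mm above the worktop, for the pan's skirt. Origin: centre of the underside, on the collar's axis, z up. Fully home, the pan's origin is 52 mm above this one.
- pan: Receiving pan: round steel cup, 36 mm high, with a plain smooth metal floor (no mesh) 11 mm above the foot; 60 mm outside from 8 mm above the foot to the rim, 55 mm inside. Foot: 8 mm deep skirt, 42 mm across tapering to 51, that nests in the piece below. Origin: centre of the foot, z up. 150 g. Fully home, the fine sieve's origin is 28 mm above this one.
- fine_sieve: Fine sieve: round steel cup, 32 mm high (the lowest), floor a close mesh of thin wires 2.8 mm apart, an even darker grey, 11 mm above the foot; 60 mm outside from 8 mm above the foot to the rim, 55 mm inside. Foot: 8 mm deep skirt, 42 mm across tapering to 51, that nests in the piece below. Origin: centre of the foot, z up. 130 g. Fully home, the coarse sieve's origin is 24 mm above this one.
- coarse_sieve: Coarse sieve: round steel cup, 42 mm high (the tallest), floor a wide mesh of thick wires 9 mm apart over black gaps, 11 mm above the foot; 60 mm outside from 8 mm above the foot to the rim, 55 mm inside. Foot: 8 mm deep skirt, 42 mm across tapering to 51, that nests in the piece below. Origin: centre of the foot, z up. 170 g. Fully home, the lid's origin is 34 mm above this one.
- sieve_lid: Lid: round steel disc, 60 mm across, from 8 to 14 mm above its foot, with a black round knob on top, 20 to 22 mm across, from 14 to 39 mm above the foot (take it by the knob). Foot: 8 mm deep skirt, 42 mm across tapering to 51, that nests in the piece below. Origin: centre of the foot, z up. 120 g.
- petri_dish: Bystander: small clear petri dish, 56 mm across, 12 mm high, loose. Origin: centre of its underside.
- tape_roll: Bystander: roll of white label tape lying flat, 68 mm across, 18 mm high, with a brown core, loose. Origin: centre of its underside.
- lab_timer: Bystander: square white timer lying flat, 63 x 63 x 21 mm, loose. Origin: centre of its underside.
Things that resemble listed ones, but are neither listed nor needed, are in the scene too. Leave any green or turquoise look-alike of the pan alone. What is shaped like the coarse_sieve but green is not meant.

How it is judged:
By the outcome, as a careful person would: the job done as asked, in the order asked, and still so for the second after the job is handed in, with the robot touching nothing.
It also fails if it takes over 99 s, if anything falls off the work surface, if the arm or the gripper's body presses on something with over 40 N, if the wrist force passes 120 N, or if a joint passes its speed limit or range.

## Working session

There is one attempt and no reset: what is moved stays moved. The work goes in short steps, Python scripts to look and compute and a tool call to move; the robot and the scene stay as the last step left them, time stands still between calls to the robot, and variables do not carry over. Pictures are saved under pics/ and viewed, and the job is handed in when it is done.

Besides the shell and the picture viewer there is one more tool, called after "Emit:" as a command line: name --argument value ..., lists and objects as JSON in quotes. drive_tool: Moves the arm, as the interface text tells. Its arguments: {"type":"object","properties":{"moves":{"type":"array"},"grip_force":{"type":"number"}},"required":["moves"]}

```bash
mkdir -p pics; ls
python3 - <<'E'
from rig import r
import cv2
s=r.sense();print(s)
for n in ["scene","side","wrist"]:
    f=r.grab_frame(n);cv2.imwrite(f"pics/{n}0.png",f["color"][:,:,::-1])
    print(n,{k:(v.round(3).tolist() if hasattr(v,'round') and k in('pose','hand_eye') else v) for k,v in f.items() if k!="color"})
E
```

```text
pics
{'clock': 0.0, 'qpos': array([ 1.24859695e+00,  3.53665607e-01,  1.63415702e+00,  1.89064145e-05,
        1.15518053e+00, -2.40247239e-03]), 'qvel': array([-1.39968854e-04,  4.08500292e-04, -1.95318092e-04, -2.02453307e-04,
       -5.39814828e-04, -1.31108445e-05]), 'joint_efforts': array([-2.94482954e-03, -6.05255628e+01, -3.42058146e+01, -2.91840161e-04,
        9.85336985e-03, -2.07522464e-05]), 'eef_pos': array([196.31549705, 592.82358104, 207.64100328]), 'tcp_rot': array([-3.14018220e+00, -2.06747156e-05,  2.82178809e+00]), 'contact_force': array([ 0.75010361, -0.76340155, -0.27619971]), 'wrist_torque': array([-0.02174576, -0.01215414,  0.04489947]), 'opening': 1.0014633068277183}
scene {'fx': 363.89309081816623, 'fy': 363.89309081816623, 'cx': 252.74658421255867, 'cy': 192.22473567277112, 'pose': [[0.569, 0.642, -0.514, 19.27], [-0.822, 0.444, -0.357, -397.509], [-0.001, 0.625, 0.78, 895.749], [0.0, 0.0, 0.0, 1.0]]}
side {'fx': 346.5858841555052, 'fy': 346.5858841555052, 'cx': 260.9261324419933, 'cy': 195.50789185645488, 'pose': [[0.967, 0.111, -0.23, 298.171], [-0.256, 0.435, -0.863, -935.606], [0.004, 0.894, 0.449, 521.473], [0.0, 0.0, 0.0, 1.0]]}
wrist {'fx': 343.8508659549441, 'fy': 343.8508659549441, 'cx': 257.1442134383293, 'cy': 194.59793965442717, 'hand_eye': [[0.001, 0.957, 0.289, 73.882], [1.0, -0.001, 0.0, 0.116], [0.0, 0.289, -0.957, -166.853], [0.0, 0.0, 0.0, 1.0]]}
```

View pics/scene0.png

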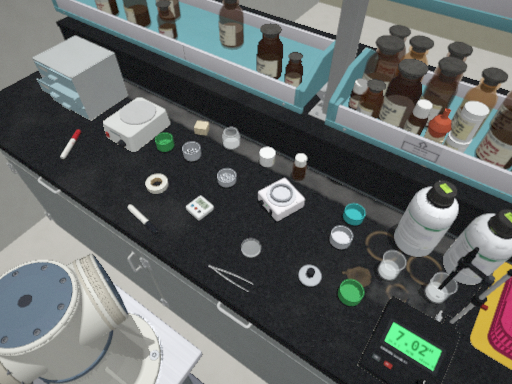

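View pics/side0.png

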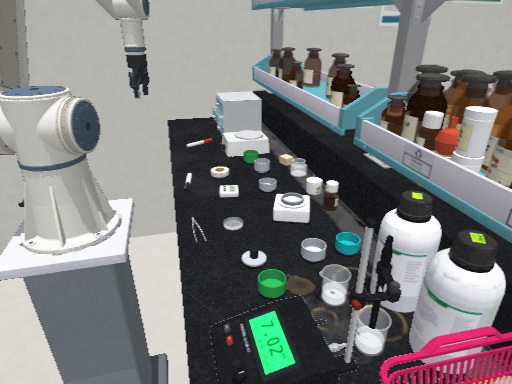

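View pics/wrist0.png

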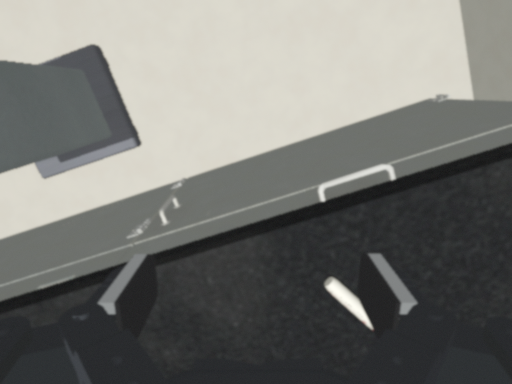

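The scene camera shows the shaker at (281,198) and the lid at (310,275). There are steel cups at (192,151), (227,177) and (341,237). Green cups sit at (165,142) and (351,292), and a turquoise one at (354,214). Next I'll localise these and enlarge the cups.

```bash
cat > h.py <<'E'
from rig import r
import numpy as np, cv2
from scipy.spatial.transform import Rotation as Rn
def ray(f,px,T=None):
    T=f["pose"] if T is None else T
    d=np.array([(px[0]-f["cx"])/f["fx"],-(px[1]-f["cy"])/f["fy"],-1.])
    return T[:3,3],T[:3,:3]@d
def atz(f,px,z,T=None):
    o,d=ray(f,px,T); return o+d*(z-o[2])/d[2]
def proj(f,p,T=None):
    T=f["pose"] if T is None else T
    q=T[:3,:3].T@(np.asarray(p,float)-T[:3,3]); return np.array([f["cx"]+f["fx"]*q[0]/-q[2],f["cy"]-f["fy"]*q[1]/-q[2]])
def tcpT(s):
    T=np.eye(4);T[:3,:3]=Rn.from_euler('xyz',s["tcp_rot"]).as_matrix();T[:3,3]=s["eef_pos"];return T
E
python3 - <<'E'
from h import *
names=["shaker","pan","fine_sieve","coarse_sieve","sieve_lid","petri_dish","tape_roll","lab_timer"]
fs={}
for c in["scene","side"]:
    f=fs[c]=r.grab_frame(c)
    for n in names:
        o=r.spot_point(n,c)
        print(c,n,[(round(x["score"],2),np.round(x["at"]).tolist(),atz(f,x["at"],0)[:2].round().tolist()) for x in o][:5])
im=fs["scene"]["color"][:,:,::-1]
t=[cv2.resize(im[y-22:y+22,x-22:x+22],(250,250),interpolation=cv2.INTER_CUBIC) for x,y in[(192,151),(227,177),(341,237),(310,275),(281,198),(231,137)]]
cv2.imwrite("pics/crops.png",np.vstack([np.hstack(t[:3]),np.hstack(t[3:])]))
E
```

```text
scene shaker [(0.7, [279.0, 203.0], [619.0, -78.0])]
scene pan [(0.94, [338.0, 241.0], [599.0, -288.0]), (0.74, [348.0, 217.0], [692.0, -276.0]), (0.58, [351.0, 296.0], [473.0, -389.0])]
scene fine_sieve [(0.81, [228.0, 182.0], [598.0, 102.0]), (0.38, [281.0, 201.0], [629.0, -80.0])]
scene coarse_sieve [(0.78, [194.0, 161.0], [606.0, 251.0]), (0.62, [166.0, 151.0], [588.0, 364.0])]
scene sieve_lid [(0.84, [309.0, 278.0], [455.0, -276.0])]
scene petri_dish [(0.61, [248.0, 248.0], [436.0, -93.0])]
scene tape_roll [(0.62, [154.0, 186.0], [452.0, 285.0]), (0.4, [197.0, 207.0], [466.0, 119.0])]
scene lab_timer [(0.59, [199.0, 210.0], [461.0, 106.0]), (0.51, [230.0, 181.0], [606.0, 99.0])]
side shaker [(0.76, [286.0, 215.0], [606.0, -80.0])]
side pan [(0.84, [272.0, 289.0], [472.0, -378.0]), (0.61, [348.0, 251.0], [699.0, -293.0])]
side fine_sieve [(0.72, [268.0, 187.0], [606.0, 127.0])]
side coarse_sieve [(0.68, [261.0, 169.0], [624.0, 292.0]), (0.67, [250.0, 158.0], [614.0, 427.0])]
side sieve_lid [(0.69, [252.0, 260.0], [454.0, -269.0])]
side petri_dish [(0.66, [237.0, 223.0], [452.0, -87.0])]
side tape_roll [(0.71, [223.0, 176.0], [469.0, 258.0])]
side lab_timer [(0.58, [229.0, 194.0], [466.0, 106.0]), (0.34, [260.0, 170.0], [620.0, 283.0])]
```

View pics/crops.png

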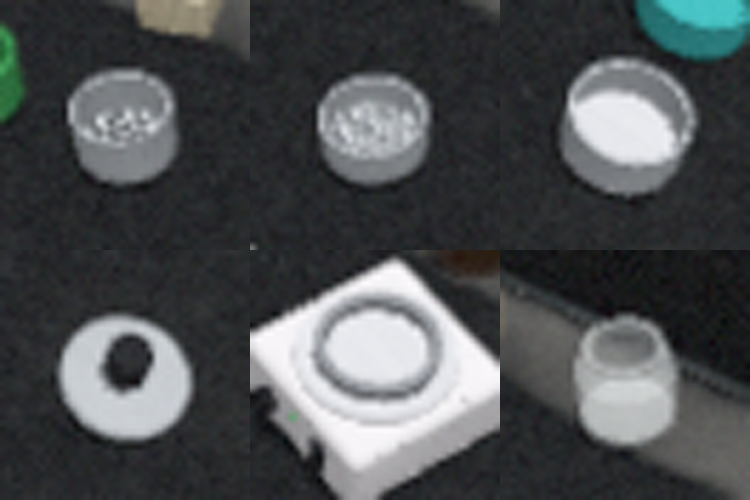

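Reading the crop:

| Scene px | Thing | Why it fits |
|---|---|---|
| (192,151) | coarse_sieve | tallest, wide mesh over black gaps |
| (227,177) | fine_sieve | lowest, close mesh |
| (341,237) | pan | plain smooth floor, steel |

The cups at (165,142), (351,292) and (354,214) are green or turquoise look-alikes, so I'll leave them. Now I'll triangulate by fitting silhouettes to the masks.

```bash
cat >> h.py <<'E'
from scipy.optimize import least_squares
def circ(c,z,rad): 
    a=np.linspace(0,2*np.pi,60);return np.c_[c[0]+rad*np.cos(a),c[1]+rad*np.sin(a),np.full(60,z)]
def sil(f,c,prof,T=None):
    P=np.array([proj(f,p,T) for z,rad in prof for p in circ(c,z,rad)],np.float32)
    return cv2.convexHull(P)[:,0]
def bb(P): return np.r_[P.min(0),P.max(0)]
def fit(obs,prof,x0):  # obs: list of (f,T,maskbbox)
    def res(x): return np.concatenate([bb(sil(f,x,prof,T))-b for f,T,b in obs])
    s=least_squares(res,x0,diff_step=1e-3);return s.x,np.round(s.fun,1)
H=dict(pan=36,fine_sieve=32,coarse_sieve=42)
def cup(h,z0=0):return [(z0,21),(z0+8,30),(z0+h,30)]
E
python3 - <<'E'
from h import *
X0=dict(pan=(600,-288),fine_sieve=(600,105),coarse_sieve=(610,260))
fr={c:r.grab_frame(c) for c in["scene","side"]}
for n,x0 in X0.items():
    for cams in (["scene"],["side"],["scene","side"]):
        obs=[]
        for c in cams:
            e=proj(fr[c],(*x0,20))
            ms=[m for m in r.outline_of(n,c) if np.hypot(*(np.array(m["at"])-e))<12]
            if not ms: print("miss",c,n,[(m["at"],m["score"]) for m in r.outline_of(n,c)]);continue
            ys,xs=np.nonzero(ms[0]["mask"]);obs.append((fr[c],None,np.r_[xs.min()-.0,ys.min()-.0,xs.max()+1,ys.max()+1]-.5))
        if obs: print(n,cams,*fit(obs,cup(H[n]),x0))
for c in fr:
    for n,z,prof in[("shaker",0,None),("sieve_lid",0,[(8,30),(14,30)])]:
        print(c,n,[(m["score"],np.round(m["at"]),atz(fr[c],m["at"],z).round()) for m in r.outline_of(n,c)])
print(r.sense()["clock"])
E
```

```text
pan ['scene'] [ 602.72095388 -292.43228045] [-0.3 -0.3  0.3  0.3]
pan ['side'] [ 605.24628209 -287.91771665] [-0.7 -0.6  0.7  0.4]
pan ['scene', 'side'] [ 603.73377221 -291.06828364] [-0.5 -0.8 -0.  -0.2 -0.8  0.2  0.7  1.3]
fine_sieve ['scene'] [595.2540432 105.7159103] [-0.1 -0.1  0.2  0.1]
fine_sieve ['side'] [599.05465119 105.93648669] [-0.8  0.2  0.8 -0.2]
fine_sieve ['scene', 'side'] [597.21899554 105.8399455 ] [ 0.2 -0.5  0.5 -0.3 -1.3  0.2  0.2 -0.2]
coarse_sieve ['scene'] [622.48233594 274.48701753] [-0.1  0.1  0.1 -0.1]
coarse_sieve ['side'] [621.96041512 279.69495721] [-0.3  0.1  0.3 -0.1]
coarse_sieve ['scene', 'side'] [621.84338639 275.14338773] [-0.4  0.1 -0.2 -0.1 -0.   0.4  0.6  0.4]
scene shaker [(0.6, array([282., 199.]), array([639., -77.,   0.]))]
scene sieve_lid [(0.79, array([308., 276.]), array([ 458., -272.,    0.])), (0.67, array([193., 156.]), array([625., 272.,   0.])), (0.3, array([227., 178.]), array([612., 115.,  -0.]))]
side shaker [(0.78, array([288., 208.]), array([624., -40.,   0.])), (0.55, array([310., 246.]), array([ 613., -247.,    0.])), (0.21, array([261., 163.]), array([643., 354.,   0.]))]
side sieve_lid [(0.91, array([256., 256.]), array([ 467., -253.,    0.]))]
1.95
```

Pan, fine and coarse agree between the two cameras to within 5 mm. I'll move above the shaker for a wrist view.

Emit:
drive_tool --moves '[[0,[-60.1,-51.5,0],0],[0,[-60.1,-51.5,0],0],[0,[-60.1,-51.5,0],0],[0,[-60.1,-51.5,0],0],[0,[-60.1,-51.5,0],0],[0,[-60.1,-51.5,0],0],[0,[-60.1,-51.5,0],0],[0,[-60.1,-51.5,0],0],[0,[-60.1,-51.5,0],0],[0,[-60.1,-51.5,0],0],[0,[-60.1,-51.5,0],0],[0,[-60.1,-51.5,0],0]]'

```text
clock: 3.45
eef_pos: [584.7, -51.0, 208.6]
tcp_rot: [3.141, 0.001, 2.821]
contact_force: [0.1, -0.1, 1.0]
opening: 0.998
```

Emit:
drive_tool --moves '[[0,[-3.0,-2.6,0],0],[0,[-3.0,-2.6,0],0],[0,[-3.0,-2.6,0],0],[0,[-3.0,-2.6,0],0]]'

```text
clock: 3.95
eef_pos: [604.4, -84.0, 208.7]
tcp_rot: [3.141, 0.0, 2.823]
contact_force: [-0.5, -0.0, -0.2]
opening: 0.998
```

Run:
```python
from h import *
s=r.sense();f=r.grab_frame("wrist");print(s["eef_pos"],s["tcp_rot"],s["contact_force"],abs(s["qvel"]).max())
cv2.imwrite("pics/w1.png",f["color"][:,:,::-1])
T=tcpT(s)@f["hand_eye"]
print([(m["score"],m["at"],atz(f,m["at"],0,T)) for m in r.spot_point("shaker","wrist")])
```

```text
[604.39771541 -84.02451657 208.66133758] [3.14117346e+00 1.91122624e-04 2.82264730e+00] [-0.49934355 -0.01645925 -0.15073588] 0.004891850718121501
[(0.66, [261.9, 171.1], array([617.4233087 , -82.58608118,   0.        ]))]
```

View pics/w1.png

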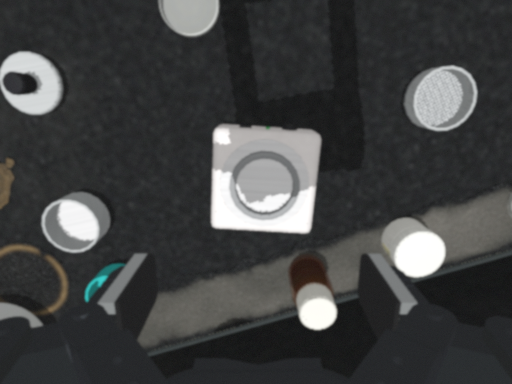

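The wrist view shows the collar at (265,184), pan (76,222), lid (31,83), fine sieve (441,98), with a bottle and a white cap behind the shaker. I'll refine these positions.

Run:
```python
from h import *
s=r.sense();f=r.grab_frame("wrist");T=tcpT(s)@f["hand_eye"];sc=r.grab_frame("scene");sd=r.grab_frame("side")
for n,x0 in dict(pan=(603,-291),fine_sieve=(597,106)).items():
    e=proj(f,(*x0,20),T)
    for m in r.outline_of(n,"wrist"):
        ys,xs=np.nonzero(m["mask"]);
        if np.hypot(*(np.array(m["at"])-e))<25: print(n,m["score"],*fit([(f,T,np.r_[xs.min(),ys.min(),xs.max()+1,ys.max()+1]-.5)],cup(H[n]),x0))
def crop(fr,T,c,z,rs,name,k=8,w=32):
    p=proj(fr,(*c,z),T);x,y=np.round(p).astype(int);im=np.ascontiguousarray(cv2.resize(fr["color"][y-w:y+w,x-w:x+w,::-1],None,fx=k,fy=k,interpolation=cv2.INTER_CUBIC))
    for rad,zz,col in rs:
        q=np.array([proj(fr,a,T) for a in circ(c,zz,rad)]);cv2.polylines(im,[np.round((q-[x-w,y-w]+.5)*k).astype(int)],True,col,1)
    return im
c=atz(f,(265,184),60,T);print(c)
c=(617,-83)
rs=[(34,60,(0,0,255)),(27.5,60,(0,255,0))]
cv2.imwrite("pics/sh.png",cv2.resize(np.hstack([crop(f,T,c,60,rs,"",6,44),crop(sc,None,c,60,rs,"",12,22),crop(sd,None,c,60,rs,"",12,22)]),None,fx=.5,fy=.5))
```

```text
pan 0.72 [ 603.28556779 -290.61249597] [ 0.5 -0.1 -0.6  0.1]
fine_sieve 0.81 [597.72589194 109.1667404 ] [ 0.4 -0.3 -0.4  0.4]
[617.30766835 -80.27162053  60.        ]
```

View pics/sh.png

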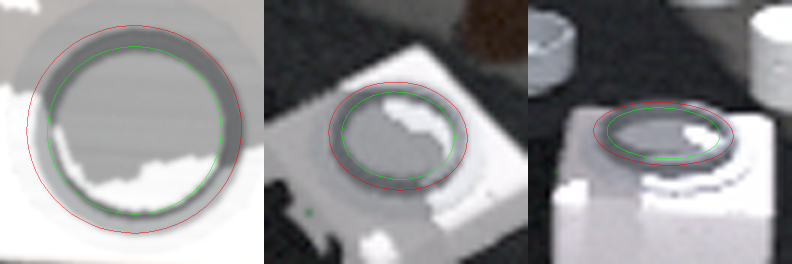

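Collar at about (617,-82.5). The three views agree on the pan at (603.5,-290.5). Moving over the pan.

Emit:
drive_tool --moves '[[0,[-6.4,-19.6,0],0],[0,[-6.4,-19.6,2],0],[0,[-6.4,-19.6,4],0],[0,[-6.4,-19.6,8],0],[0,[-6.4,-19.6,8],0],[0,[-6.4,-19.6,8],0],[0,[-6.4,-19.6,8],0]]'

```text
clock: 5.18
eef_pos: [605.5, -290.3, 130.8]
tcp_rot: [3.141, 0.004, 2.823]
contact_force: [0.3, 0.9, 0.0]
opening: 1.006
```

```bash
cat > look.py <<'E'
from h import *
import sys
def look(n,x0,name,prof=None):
    s=r.sense();f=r.grab_frame("wrist");T=tcpT(s)@f["hand_eye"]
    cv2.imwrite(f"pics/{name}.png",f["color"][:,:,::-1])
    print(s["eef_pos"].round(1),s["tcp_rot"].round(4),abs(s["qvel"]).max().round(3))
    e=proj(f,(*x0,20),T);best=None
    for m in r.outline_of(n,"wrist"):
        ys,xs=np.nonzero(m["mask"]);b=np.r_[xs.min(),ys.min(),xs.max()+1,ys.max()+1]-.5
        if np.hypot(*(np.array(m["at"])-e))<60:
            x,rs=fit([(f,T,b)],prof or cup(H[n]),x0);print(n,round(m["score"],2),np.round(m["at"]),x.round(1),rs)
    return f,T,s
def delta(s,p):
    return (Rn.from_euler('xyz',s["tcp_rot"]).as_matrix().T@(np.asarray(p)-s["eef_pos"])/10).round(2)
E
python3 - <<'E'
from look import *
f,T,s=look("pan",(603.5,-290.5),"w2")
print(delta(s,(603.5,-290.5,6)))
E
```

```text
[ 605.5 -290.3  130.8] [3.1414 0.0036 2.8232] 0.003
pan 0.72 [254. 181.] [ 602.3 -291.3] [-0.1  0.1  0.1 -0.1]
[ 0.23 -0.08 12.48]
```

View pics/w2.png

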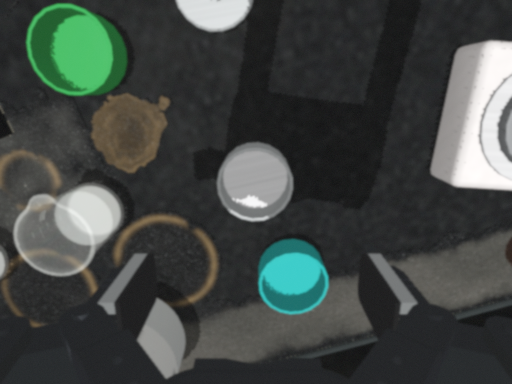

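The pan is confirmed: plain grey floor at (254,181), clear of its neighbours. Descending.

Emit:
drive_tool --moves '[[0,[0.25,-0.15,4],0],[0,[0.25,-0.15,8],0],[0,[0.25,-0.15,11],0],[0,[0.25,-0.15,12.5],0],[0,[0.25,-0.15,12.5],0],[0.6,[0.25,-0.15,12.5],0],[0.6,[0.25,-0.15,12.5],0],[0.6,[0.25,-0.15,12.5],0],[0.6,[0.25,-0.15,12.5],0]]' --grip_force 35

```text
clock: 6.4
eef_pos: [603.9, -291.6, 7.8]
tcp_rot: [-3.141, 0.006, 2.823]
contact_force: [-1.9, 0.1, 9.2]
opening: 0.65
```

Run:
```python
from look import *
s=r.sense();print(s["opening"],s["eef_pos"],s["contact_force"],delta(s,(617,-82.5,150)))
f=r.grab_frame("wrist");cv2.imwrite("pics/w3.png",f["color"][:,:,::-1])
```

```text
0.649837380265268 [ 603.88048775 -291.64974059    7.82139768] [-1.90378669  0.12513848  9.21458394] [  5.22  20.27 -14.25]
```

View pics/w3.png

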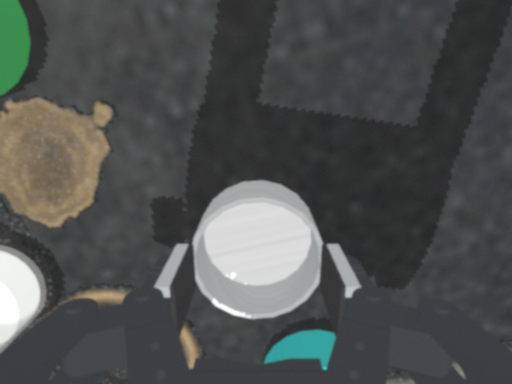

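Gripped. Lifting and carrying over the collar.

Emit:
drive_tool --moves '[[0.6,[0,0,-3],0],[0.6,[0,0,-8],0],[0.6,[0,0,-13],0],[0.6,[2,6,-14.2],0],[0.6,[5.1,20.3,-14.2],0],[0.6,[5.1,20.3,-14.2],0],[0.6,[5.1,20.3,-14.2],0],[0.6,[5.1,20.3,-14.2],0],[0.6,[5.1,20.3,-14.2],0],[0.6,[5.1,20.3,-14.2],0]]'

```text
clock: 7.7
eef_pos: [618.2, -84.1, 149.5]
tcp_rot: [-3.141, 0.006, 2.822]
contact_force: [0.4, 0.3, -1.5]
opening: 0.65
```

Run:
```python
from look import *
f,T,s=look("pan",(617,-82.5),"w4",cup(36,s0) if (s0:=r.sense()["eef_pos"][2]-7.8) else None)
print(s["opening"],s["contact_force"],delta(s,(618.4,-83,59)))
e=s["eef_pos"]
out=[]
for c in("scene","side"):
    g=r.grab_frame(c);z0=e[2]-7.8
    for m in r.outline_of("pan",c):
        p=proj(g,(e[0],e[1],z0+20))
        ys,xs=np.nonzero(m["mask"])
        if np.hypot(*(np.array(m["at"])-p))<20: print(c,m["score"],*fit([(g,None,np.r_[xs.min(),ys.min(),xs.max()+1,ys.max()+1]-.5)],cup(36,z0),e[:2]))
    x,y=proj(g,(617,-83,110)).astype(int);out.append(cv2.resize(g["color"][y-40:y+40,x-40:x+40,::-1],(390,390)))
cv2.imwrite("pics/c4.png",np.hstack(out))
```

```text
[618.2 -84.1 149.5] [-3.1411  0.0061  2.8216] 0.003
0.6501824790411205 [ 0.41864543  0.29310361 -1.50254554] [0.07 0.11 9.05]
scene 0.68 [614.97700946 -82.03532546] [-0.4  0.4  0.4 -0.4]
side 0.67 [617.67540493 -79.23353931] [ 0.1 -0.8 -0.1  0.7]
```

View pics/w4.png

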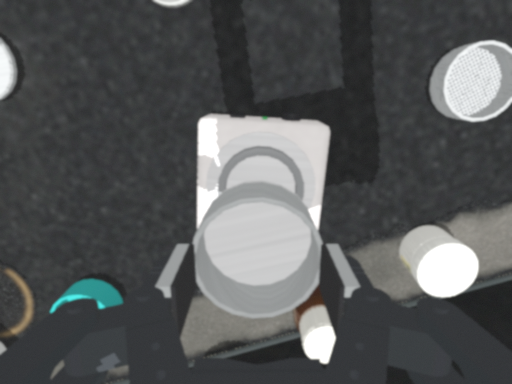

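View pics/c4.png

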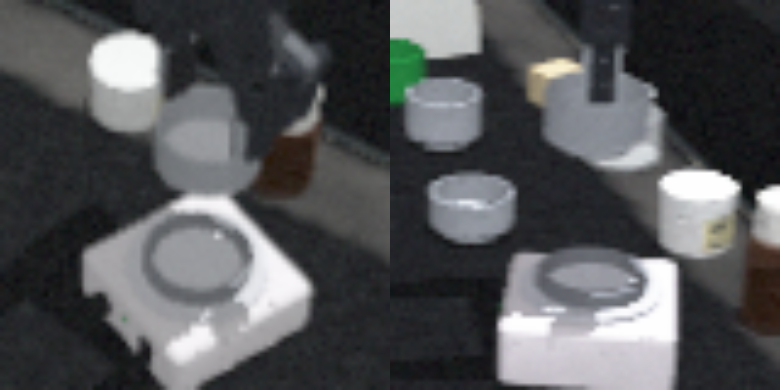

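The pan is held level over the collar and the view agrees. Lowering in steps.

Emit:
drive_tool --moves '[[0.6,[0.07,0.1,3],0],[0.6,[0.07,0.1,6],0],[0.6,[0.07,0.1,7.5],0],[0.6,[0.07,0.1,8],0],[0.6,[0.07,0.1,8.3],0],[0.6,[0.07,0.1,8.6],0],[0.6,[0.07,0.1,8.8],0],[0.6,[0.07,0.1,9],0],[0.6,[0.07,0.1,9],0]]'

```text
clock: 9.12
eef_pos: [618.6, -82.1, 60.0]
tcp_rot: [-3.141, 0.006, 2.823]
contact_force: [-0.8, -0.4, 4.4]
opening: 0.645
```

TCP is at 60.0, close to the home height of 59.8. Releasing.

Emit:
drive_tool --moves '[[0.3,[0,0,0],0],[0,[0,0,0],0],[0,[0,0,0],0],[0,[0,0,-2],0],[0,[0,0,-6],0],[0,[0,0,-10],0],[0,[0,0,-10],0],[0,[0,0,-10],0]]'

```text
clock: 10.12
eef_pos: [618.0, -81.9, 160.7]
tcp_rot: [-3.142, 0.007, 2.823]
contact_force: [0.1, 0.3, -0.6]
opening: 0.997
```

```bash
cat >> look.py <<'E'
def crops(c,z,name,rs=[],w=35):
    out=[]
    for cam in("scene","side","wrist"):
        s=r.sense();g=r.grab_frame(cam);T=tcpT(s)@g["hand_eye"] if cam=="wrist" else None
        ww=w if cam!="wrist" else 75;k=264/(2*ww)
        x,y=np.round(proj(g,(*c,z),T)).astype(int);x=np.clip(x,ww,511-ww);y=np.clip(y,ww,383-ww)
        im=np.ascontiguousarray(cv2.resize(g["color"][y-ww:y+ww,x-ww:x+ww,::-1],(264,264),interpolation=cv2.INTER_CUBIC))
        for rad,zz in rs:
            q=np.array([proj(g,a,T) for a in circ(c,zz,rad)]);cv2.polylines(im,[np.round((q-[x-ww,y-ww]+.5)*k).astype(int)],True,(0,0,255),1)
        out.append(im)
    cv2.imwrite(f"pics/{name}.png",np.hstack(out))
E
python3 - <<'E'
from look import *
f,T,s=look("pan",(617,-82.5),"w5",cup(36,52))
crops((617,-82.5),70,"c5",[(30,88)])
f,T,s=look("fine_sieve",(597.5,107),"w5",cup(32))
print(delta(s,(597.5,108.5,130)))
E
```

```text
[618.  -81.9 160.7] [-3.1416  0.0072  2.8225] 0.022
pan 0.59 [255. 192.] [617.  -81.2] [-0.3 -0.2  0.3  0.2]
[617.4 -81.8 159.1] [-3.1411  0.0048  2.8225] 0.002
[ 7.88 17.45  2.86]
```

View pics/c5.png

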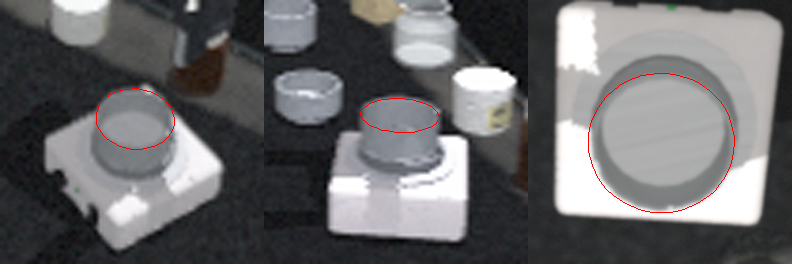

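The rim overlay at z=88 matches in all three views, so the pan is home and straight. On to the fine sieve.

Emit:
drive_tool --moves '[[0,[7.9,17.4,0],0],[0,[7.9,17.4,1],0],[0,[7.9,17.4,2.9],0],[0,[7.9,17.4,2.9],0],[0,[7.9,17.4,2.9],0],[0,[7.9,17.4,2.9],0]]'

```text
clock: 11.22
eef_pos: [597.9, 107.0, 130.2]
tcp_rot: [-3.141, 0.006, 2.822]
contact_force: [0.4, -0.0, 0.7]
opening: 0.996
```

Run:
```python
from look import *
f,T,s=look("fine_sieve",(597.5,107),"w6",cup(32))
print(delta(s,(597.5,108,5)))
```

```text
[597.9 107.  130.2] [-3.1412  0.0059  2.8215] 0.007
fine_sieve 0.77 [256. 183.] [597.8 108.2] [-0.6 -0.5  0.6  0.6]
[ 0.15  0.09 12.52]
```

View pics/w6.png

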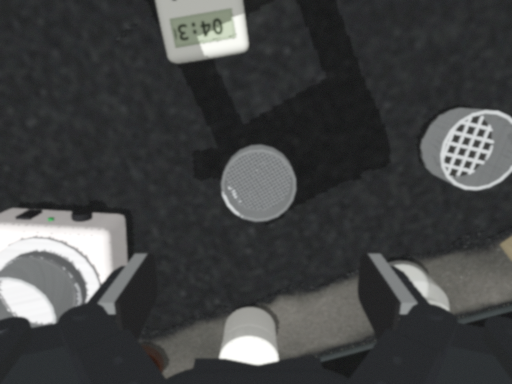

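The fine mesh at (259,183) confirms the fine sieve, and the wide mesh at (475,148) is the coarse one. Descending to grip.

Emit:
drive_tool --moves '[[0,[0.13,0.1,4],0],[0,[0.13,0.1,8],0],[0,[0.13,0.1,11],0],[0,[0.13,0.1,12.5],0],[0,[0.13,0.1,12.5],0],[0.6,[0.13,0.1,12.5],0],[0.6,[0.13,0.1,12.5],0],[0.6,[0.13,0.1,12.5],0],[0.6,[0.13,0.1,12.5],0]]' --grip_force 35

```text
clock: 12.45
eef_pos: [598.1, 108.0, 6.0]
tcp_rot: [3.141, 0.007, 2.821]
contact_force: [0.0, 0.2, -0.2]
opening: 0.398
```

Run:
```python
from look import *
s=r.sense();print(s["opening"],s["eef_pos"],s["contact_force"],delta(s,(617,-82,170)))
```

```text
0.39761740753601227 [598.10348515 108.01577187   5.97265842] [ 0.00337762  0.24538609 -0.21012785] [ -7.9  -17.43 -16.35]
```

The opening reached the commanded 0.40, so the grasp may have slipped. Looking.

Run:
```python
from look import *
f=r.grab_frame("wrist");cv2.imwrite("pics/w7.png",f["color"][:,:,::-1])
crops((597.5,108),20,"c7",[(30,32)])
```

```text
(no output)
```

View pics/w7.png

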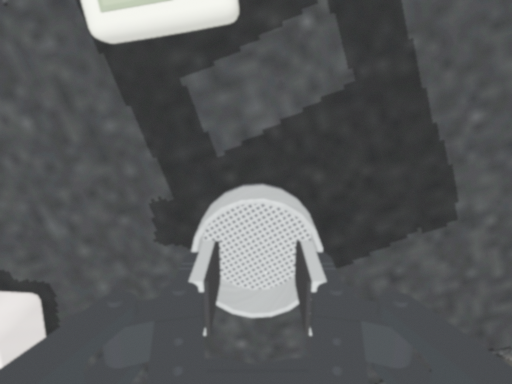

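View pics/c7.png

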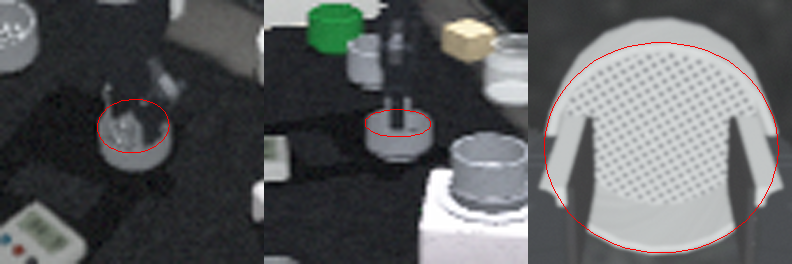

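Run:
```python
from look import *
o=[]
for c in("scene","side"):
    g=r.grab_frame(c);x,y=proj(g,(597.5,108,30)).astype(int)
    o.append(cv2.resize(g["color"][y-25:y+20,x-22:x+22,::-1],(390,400),interpolation=cv2.INTER_CUBIC))
cv2.imwrite("pics/c8.png",np.hstack(o))
```

```text
(no output)
```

View pics/c8.png

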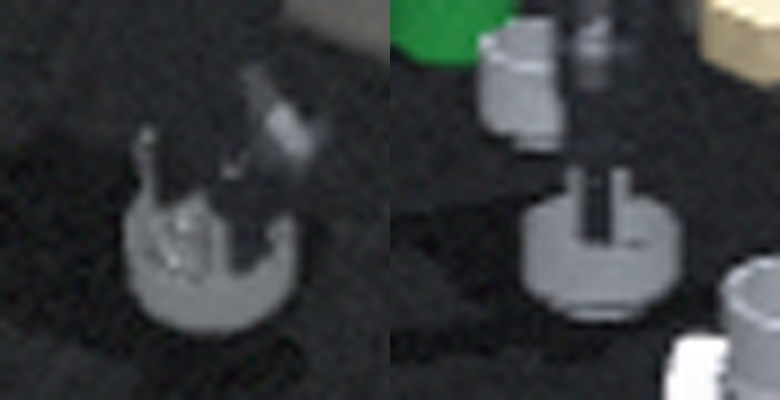

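Run:
```python
from look import *
f=r.grab_frame("wrist");h=f["hand_eye"]
for y in (-42.5,-30,-27.5,-18,-17):
  for z in (0,-5,-13,-20,-26,-35): print(y,z,[proj(f,(x,y,z),h).round().tolist() for x in(-11,11)])
print(r.sense()["opening"])
```

```text
-42.5 0 [[178.0, 256.0], [175.0, 218.0]]
-42.5 -5 [[175.0, 261.0], [173.0, 221.0]]
-42.5 -13 [[172.0, 268.0], [169.0, 227.0]]
-42.5 -20 [[168.0, 275.0], [165.0, 233.0]]
-42.5 -26 [[165.0, 282.0], [161.0, 238.0]]
-42.5 -35 [[160.0, 293.0], [156.0, 247.0]]
-30 0 [[201.0, 256.0], [199.0, 218.0]]
-30 -5 [[199.0, 261.0], [197.0, 221.0]]
-30 -13 [[197.0, 268.0], [195.0, 227.0]]
-30 -20 [[194.0, 276.0], [192.0, 233.0]]
-30 -26 [[192.0, 282.0], [189.0, 238.0]]
-30 -35 [[188.0, 293.0], [185.0, 247.0]]
-27.5 0 [[206.0, 256.0], [204.0, 218.0]]
-27.5 -5 [[204.0, 261.0], [202.0, 221.0]]
-27.5 -13 [[202.0, 268.0], [200.0, 227.0]]
-27.5 -20 [[200.0, 276.0], [197.0, 233.0]]
-27.5 -26 [[198.0, 282.0], [195.0, 238.0]]
-27.5 -35 [[194.0, 293.0], [191.0, 247.0]]
-18 0 [[223.0, 256.0], [222.0, 218.0]]
-18 -5 [[222.0, 261.0], [221.0, 221.0]]
-18 -13 [[221.0, 268.0], [220.0, 227.0]]
-18 -20 [[219.0, 276.0], [218.0, 233.0]]
-18 -26 [[218.0, 282.0], [216.0, 238.0]]
-18 -35 [[216.0, 293.0], [214.0, 247.0]]
-17 0 [[225.0, 256.0], [224.0, 218.0]]
-17 -5 [[224.0, 261.0], [223.0, 221.0]]
-17 -13 [[223.0, 268.0], [222.0, 227.0]]
-17 -20 [[221.0, 276.0], [220.0, 233.0]]
-17 -26 [[220.0, 282.0], [219.0, 238.0]]
-17 -35 [[218.0, 293.0], [216.0, 247.0]]
0.4008436424653199
```

The tips seem to sit about 25 mm higher than the TCP suggests, so they passed over or on the rim. I'll lift straight up and check the tip location in the side camera.

Emit:
drive_tool --moves '[[0.6,[0,0,-2],0],[0.6,[0,0,-5],0],[0.6,[0,0,-9],0],[0.6,[0,0,-9],0],[0.6,[0,0,-9],0]]'

```text
clock: 13.42
eef_pos: [597.1, 108.1, 95.8]
tcp_rot: [3.142, 0.006, 2.821]
contact_force: [-1.4, 0.5, -0.4]
opening: 0.399
```

Run:
```python
from look import *
s=r.sense();Tt=tcpT(s);o=[];print(s["eef_pos"],s["opening"])
for c in("scene","side"):
    g=r.grab_frame(c);x,y=proj(g,s["eef_pos"]).astype(int);w=32;k=12
    im=np.ascontiguousarray(cv2.resize(g["color"][y-w:y+w,x-w:x+w,::-1],None,fx=k,fy=k,interpolation=cv2.INTER_CUBIC))
    for z,col in((0,(0,0,255)),(-19,(0,255,0)),(-26,(255,0,0))):
      for yy in (-18,18):
        q=[tuple(np.round((proj(g,(Tt@np.array([xx,yy,z,1]))[:3])-[x-w,y-w]+.5)*k).astype(int).tolist()) for xx in(-11,11)]
        cv2.line(im,q[0],q[1],col,2)
    o.append(im)
cv2.imwrite("pics/tip.png",cv2.resize(np.hstack(o),(800,400)))
f,T,s=look("fine_sieve",(597.5,108),"w9",cup(32))
```

```text
[597.08307728 108.05541803  95.75175074] 0.3989279601735466
[596.4 107.9  94.5] [-3.1406  0.0045  2.8209] 0.01
fine_sieve 0.57 [260. 200.] [598. 108.] [-0.3 -0.3  0.3  0.3]
```

View pics/tip.png

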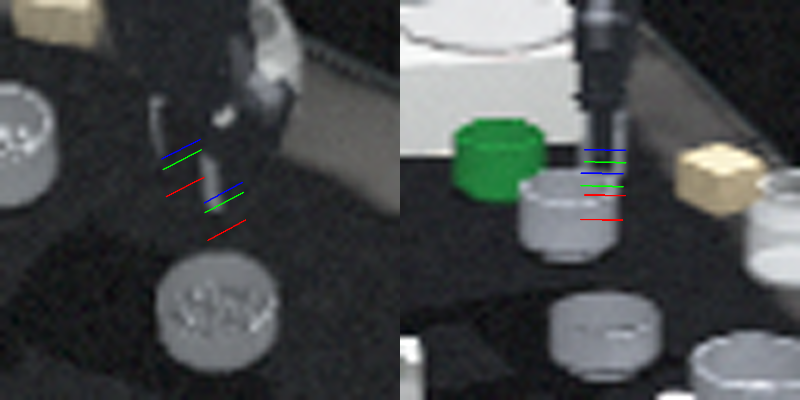

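View pics/w9.png

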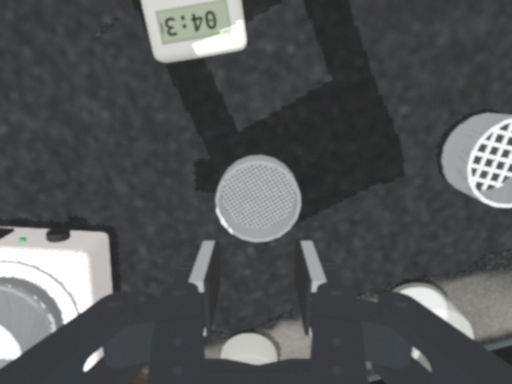

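The sieve is undisturbed at (598,108). Both views put the real tips about 20 mm behind the nominal TCP at this opening, so I need to go about 16 mm deeper. Re-gripping.

Emit:
drive_tool --moves '[[0,[-0.1,0.06,0],0],[0,[-0.1,0.06,0],0],[0,[-0.1,0.06,0],0],[0,[-0.1,0.06,4],0],[0,[-0.1,0.06,7],0],[0,[-0.1,0.06,9],0],[0,[-0.1,0.06,10],0],[0,[-0.1,0.06,10.2],0],[0,[-0.1,0.06,10.2],0]]'

```text
clock: 14.75
eef_pos: [598.5, 108.0, -7.1]
tcp_rot: [-3.141, 0.005, 2.821]
contact_force: [0.4, -0.3, -0.4]
opening: 1.0
```

Emit:
drive_tool --moves '[[0.6,[0,0,0],0],[0.6,[0,0,0],0],[0.6,[0,0,0],0],[0.6,[0,0,0],0]]' --grip_force 35

```text
clock: 15.25
eef_pos: [599.2, 108.1, -5.8]
tcp_rot: [3.142, 0.007, 2.821]
contact_force: [-1.3, -0.4, 8.1]
opening: 0.677
```

Run:
```python
from look import *
s=r.sense();print(s["opening"],s["eef_pos"],s["contact_force"],delta(s,(617.5,-82,150)))
f=r.grab_frame("wrist");cv2.imwrite("pics/w10.png",f["color"][:,:,::-1])
```

```text
0.6771379649371192 [599.21847336 108.13077837  -5.79650875] [-1.26550483 -0.37915547  8.09500457] [ -7.83 -17.47 -15.53]
```

View pics/w10.png

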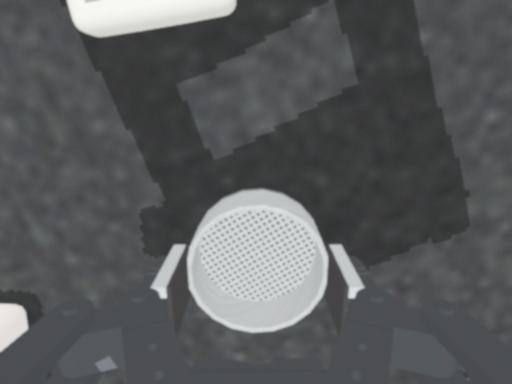

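Gripped properly at 0.68. Carrying to the stack.

Emit:
drive_tool --moves '[[0.6,[0,0,-3],0],[0.6,[0,0,-8],0],[0.6,[0,0,-13],0],[0.6,[-1,-3,-15],0],[0.6,[-7.9,-17.5,-15],0],[0.6,[-7.9,-17.5,-15],0],[0.6,[-7.9,-17.5,-15],0],[0.6,[-7.9,-17.5,-15],0],[0.6,[-7.9,-17.5,-15],0],[0.6,[-7.9,-17.5,-15],0]]'

```text
clock: 16.55
eef_pos: [617.9, -81.4, 144.7]
tcp_rot: [3.141, 0.006, 2.822]
contact_force: [-0.7, 0.1, -1.6]
opening: 0.67
```

Run:
```python
from look import *
s=r.sense();print(s["opening"],s["eef_pos"],s["tcp_rot"],s["contact_force"],delta(s,(618.1,-82.4,73.5)))
z0=s["eef_pos"][2]+5.8
look("fine_sieve",(617,-82),"w11",cup(32,z0))
crops((617,-82),100,"c11",[(30,88),(30,z0+32)])
```

```text
0.6697214564006875 [617.89961182 -81.40015606 144.67571894] [3.14138126 0.00625189 2.82198074] [-0.7449068  0.0923236 -1.6494389] [-0.01 -0.09  7.12]
[617.9 -81.4 144.7] [3.1414 0.0063 2.822 ] 0.004
```

View pics/c11.png

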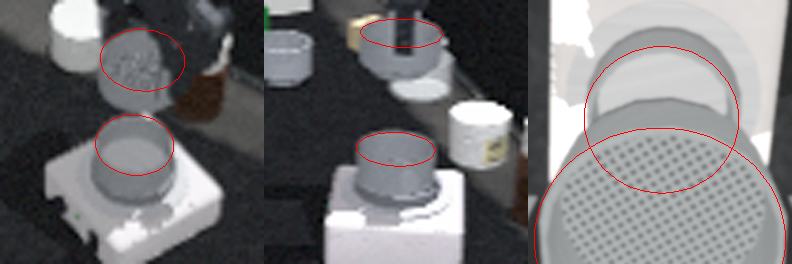

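Emit:
drive_tool --moves '[[0.6,[0,-0.08,3],0],[0.6,[0,-0.08,5],0],[0.6,[0,-0.08,6],0],[0.6,[0,-0.08,6.3],0],[0.6,[0,-0.08,6.6],0],[0.6,[0,-0.08,6.9],0],[0.6,[0,-0.08,7.1],0],[0.6,[0,-0.08,7.2],0],[0.6,[0,-0.08,7.2],0]]'

```text
clock: 17.92
eef_pos: [618.8, -82.9, 74.2]
tcp_rot: [3.141, 0.008, 2.822]
contact_force: [-3.5, 0.4, 9.9]
opening: 0.67
```

At 74.2, the expected home height, with 10 N contact. Releasing.

Emit:
drive_tool --moves '[[0.3,[0,0,0],0],[0,[0,0,0],0],[0,[0,0,0],0],[0,[0,0,-2],0],[0,[0,0,-6],0],[0,[0,0,-9],0],[0,[0,0,-9],0],[0,[0,0,-9],0]]'

```text
clock: 18.92
eef_pos: [617.9, -82.6, 164.5]
tcp_rot: [3.141, 0.008, 2.822]
contact_force: [-0.6, 0.3, -1.3]
opening: 1.002
```

Run:
```python
from look import *
f,T,s=look("fine_sieve",(617,-82),"w12",cup(32,80))
crops((617,-82),90,"c12",[(30,112)])
print(s["clock"],delta(s,(622,276,140)))
```

```text
[617.9 -82.6 164.5] [3.1413 0.0079 2.8218] 0.02
fine_sieve 0.62 [258. 200.] [617.7 -82.2] [ 0.3 -0.7 -0.3  0.7]
18.925 [10.91 34.17  2.37]
```

View pics/c12.png

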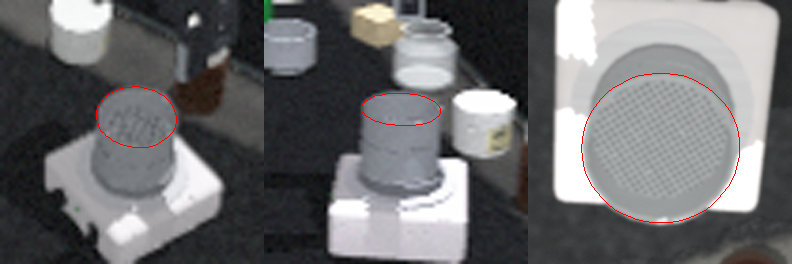

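The fine sieve is home: the rim circle at z=112 matches. On to the coarse sieve.

Emit:
drive_tool --moves '[[0,[10.9,34.2,0],0],[0,[10.9,34.2,0],0],[0,[10.9,34.2,0],0],[0,[10.9,34.2,2.3],0],[0,[10.9,34.2,2.3],0],[0,[10.9,34.2,2.3],0],[0,[10.9,34.2,2.3],0],[0,[10.9,34.2,2.3],0],[0,[10.9,34.2,2.3],0]]'

```text
clock: 20.3
eef_pos: [621.9, 274.9, 139.6]
tcp_rot: [-3.141, 0.006, 2.82]
contact_force: [-0.2, -0.9, -0.4]
opening: 1.002
```

Run:
```python
from look import *
f,T,s=look("coarse_sieve",(622,276),"w13",cup(42))
print(delta(s,(622,276,0)))
```

```text
[621.9 274.9 139.6] [-3.1411  0.0061  2.8205] 0.005
coarse_sieve 0.86 [256. 182.] [620.9 274.3] [-0.2  0.5  0.2 -0.5]
[ 0.11  0.11 13.96]
```

View pics/w13.png

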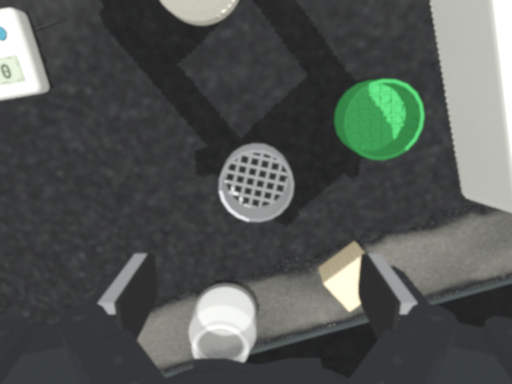

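The steel wide mesh at (257,182) is the coarse sieve. The green look-alike at (380,118) is clear of the fingers. Gripping.

Emit:
drive_tool --moves '[[0,[0.15,-0.06,4],0],[0,[0.15,-0.06,8],0],[0,[0.15,-0.06,11],0],[0,[0.15,-0.06,13],0],[0,[0.15,-0.06,14],0],[0,[0.15,-0.06,14],0],[0.6,[0.15,-0.06,14],0],[0.6,[0.15,-0.06,14],0],[0.6,[0.15,-0.06,14],0],[0.6,[0.15,-0.06,14],0]]' --grip_force 35

```text
clock: 21.65
eef_pos: [622.1, 275.0, 1.6]
tcp_rot: [3.14, 0.008, 2.82]
contact_force: [-1.2, -0.4, 6.0]
opening: 0.69
```

Run:
```python
from look import *
s=r.sense();print(s["opening"],s["eef_pos"],s["contact_force"],delta(s,(618.2,-82,170)))
f=r.grab_frame("wrist");cv2.imwrite("pics/w14.png",f["color"][:,:,::-1])
```

```text
0.6899229706550737 [622.12735302 275.03863103   1.60004935] [-1.15541128 -0.39330517  5.98910433] [-11.03 -33.98 -16.8 ]
```

View pics/w14.png

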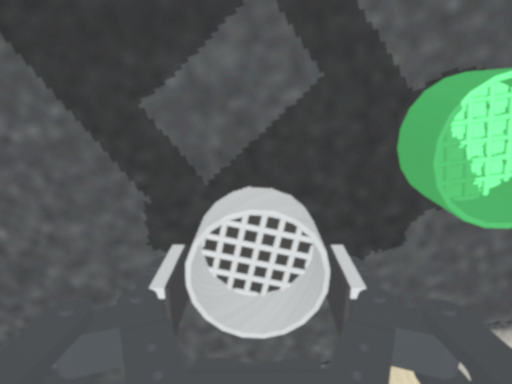

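Emit:
drive_tool --moves '[[0.6,[0,0,-3],0],[0.6,[0,0,-8],0],[0.6,[0,0,-13],0],[0.6,[-1,-3,-16.5],0],[0.6,[-11.1,-34,-16.5],0],[0.6,[-11.1,-34,-16.5],0],[0.6,[-11.1,-34,-16.5],0],[0.6,[-11.1,-34,-16.5],0],[0.6,[-11.1,-34,-16.5],0],[0.6,[-11.1,-34,-16.5],0],[0.6,[-11.1,-34,-16.5],0],[0.6,[-11.1,-34,-16.5],0]]'

```text
clock: 23.2
eef_pos: [618.9, -80.9, 167.2]
tcp_rot: [3.14, 0.008, 2.821]
contact_force: [0.1, 0.6, -1.0]
opening: 0.687
```

Run:
```python
from look import *
s=r.sense();print(s["opening"],s["eef_pos"],s["tcp_rot"],s["contact_force"],delta(s,(618.2,-82.5,105)))
z0=s["eef_pos"][2]-1.6
crops((617,-82),125,"c15",[(30,112),(30,z0+42)],w=45)
```

```text
0.6873935157450499 [618.85736358 -80.94764791 167.18933721] [3.13981796 0.00787209 2.82131319] [ 0.09745679  0.62275647 -1.0237442 ] [ 0.06 -0.18  6.22]
```

View pics/c15.png

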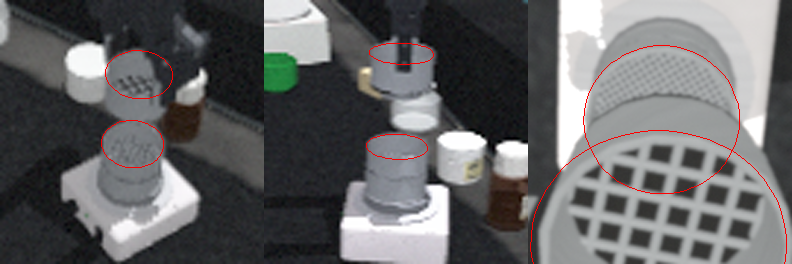

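Emit:
drive_tool --moves '[[0.6,[0.06,-0.17,2],0],[0.6,[0.06,-0.17,4],0],[0.6,[0.06,-0.17,5],0],[0.6,[0.06,-0.17,5.4],0],[0.6,[0.06,-0.17,5.7],0],[0.6,[0.06,-0.17,6],0],[0.6,[0.06,-0.17,6.2],0],[0.6,[0.06,-0.17,6.3],0],[0.6,[0.06,-0.17,6.3],0]]'

```text
clock: 24.48
eef_pos: [619.0, -82.5, 105.5]
tcp_rot: [3.14, 0.009, 2.822]
contact_force: [-1.7, 0.2, 7.7]
opening: 0.693
```

Home at 105.5 (expected 105.6). Releasing.

Emit:
drive_tool --moves '[[0.3,[0,0,0],0],[0,[0,0,0],0],[0,[0,0,0],0],[0,[0,0,-2],0],[0,[0,0,-6],0],[0,[0,0,-9],0],[0,[0,0,-9],0],[0,[0,0,-9],0]]'

```text
clock: 25.48
eef_pos: [618.0, -82.4, 195.8]
tcp_rot: [3.14, 0.01, 2.822]
contact_force: [0.1, -0.6, 0.1]
opening: 1.001
```

Run:
```python
from look import *
f,T,s=look("coarse_sieve",(617,-82),"w16",cup(42,104))
crops((617.3,-82),110,"c16",[(30,146)],w=40)
lid=[(8,30),(14,30)]
for c in("scene","side"):
    g=r.grab_frame(c)
    for m in r.outline_of("sieve_lid",c):
        ys,xs=np.nonzero(m["mask"]);
        if np.hypot(*(np.array(m["at"])-proj(g,(456,-272,14))))<15: print(c,m["score"],*fit([(g,None,np.r_[xs.min(),ys.min(),xs.max()+1,ys.max()+1]-.5)],lid,(456,-272)),[q["at"] for q in r.spot_point("sieve_lid",c)])
print(delta(s,(456,-275,150)))
```

```text
[618.  -82.4 195.8] [3.1398 0.0097 2.8221] 0.019
coarse_sieve 0.82 [258. 200.] [618.6 -82.1] [-0.1 -0.4  0.1  0.5]
scene 0.83 [ 455.14287157 -274.55909847] [-0.1 -0.   0.1  0. ] [[310.8, 275.9]]
side 0.59 [ 457.65890149 -265.54363482] [-0.8  2.1  0.8 -2. ] [[253.6, 261.6]]
[  9.37 -23.38   4.45]
```

View pics/c16.png

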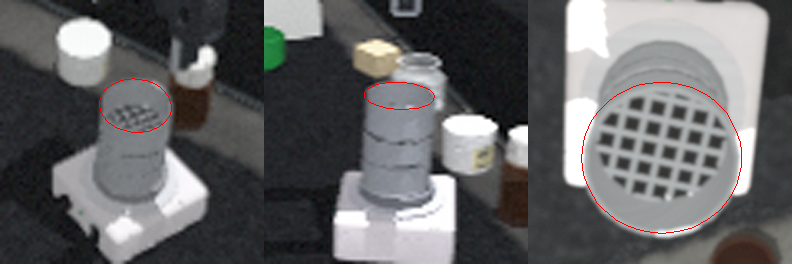

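The three pieces stand straight. Now the lid.

Emit:
drive_tool --moves '[[0,[9.4,-23.4,0],0],[0,[9.4,-23.4,0],0],[0,[9.4,-23.4,4],0],[0,[9.4,-23.4,4.5],0],[0,[9.4,-23.4,4.5],0],[0,[9.4,-23.4,4.5],0],[0,[9.4,-23.4,4.5],0],[0,[9.4,-23.4,4.5],0]]'

```text
clock: 27.02
eef_pos: [457.0, -274.4, 149.6]
tcp_rot: [3.14, 0.01, 2.824]
contact_force: [-0.2, -0.3, -0.4]
opening: 0.999
```

Run:
```python
from look import *
s=r.sense();f=r.grab_frame("wrist");T=tcpT(s)@f["hand_eye"];print(s["eef_pos"],s["tcp_rot"])
for m in r.outline_of("sieve_lid","wrist"):
    ys,xs=np.nonzero(m["mask"]);b=np.r_[xs.min(),ys.min(),xs.max()+1,ys.max()+1]-.5
    if m["score"]>.3: print(m["score"],m["at"],b,*fit([(f,T,b)],[(8,30),(14,30),(39,11)],(456,-274)))
g=cv2.cvtColor(f["color"],cv2.COLOR_RGB2GRAY)
im=np.ascontiguousarray(f["color"][:,:,::-1])
c=(455.5,-274.5)
for rad,z,col in((30,14,(0,0,255)),(11,39,(0,255,0)),(10,14,(255,0,0))):
    cv2.polylines(im,[np.round([proj(f,a,T) for a in circ(c,z,rad)]).astype(int)],True,col,1)
x,y=proj(f,(*c,20),T).astype(int);cv2.imwrite("pics/lid.png",cv2.resize(im[y-60:y+60,x-80:x+80],None,fx=5,fy=5,interpolation=cv2.INTER_NEAREST))
```

```text
[ 456.95773715 -274.37186901  149.57048411] [3.13991882 0.01028148 2.82366413]
0.68 [257.4, 170.7] [223.5 140.5 288.5 204.5] [ 456.01543526 -274.8323243 ] [-0.8 -0.8  0.8  0.9]
```

View pics/lid.png

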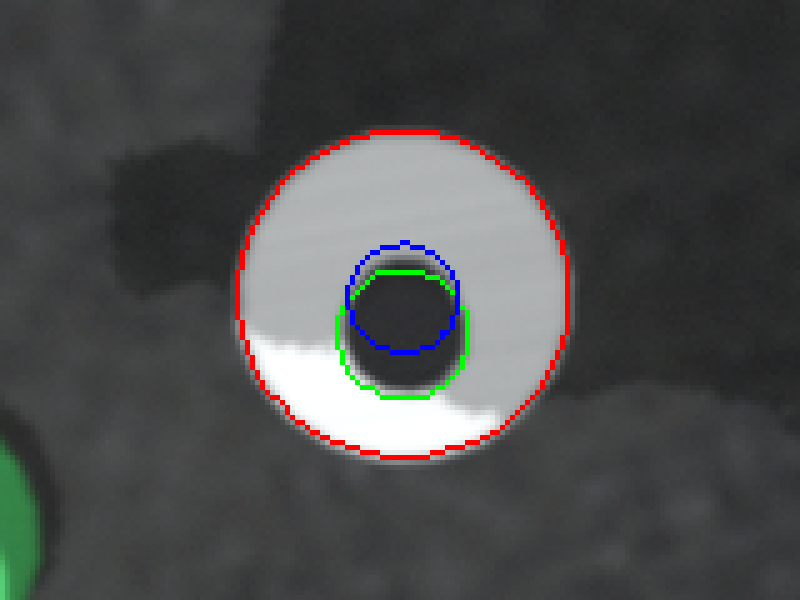

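The overlay fits the lid at (455.5,-274.5). Going down on the knob.

Emit:
drive_tool --moves '[[0,[0.28,-0.05,5],0],[0,[0.28,-0.05,9],0],[0,[0.28,-0.05,12],0],[0,[0.28,-0.05,14],0],[0,[0.28,-0.05,14.6],0],[0,[0.28,-0.05,14.6],0],[0.4,[0.28,-0.05,14.6],0],[0.6,[0.28,-0.05,14.6],0],[0.7,[0.28,-0.05,14.6],0],[0.9,[0.28,-0.05,14.6],0],[0.9,[0.28,-0.05,14.6],0],[0.9,[0.28,-0.05,14.6],0]]' --grip_force 35

```text
clock: 28.62
eef_pos: [455.4, -274.4, 3.9]
tcp_rot: [3.14, 0.01, 2.823]
contact_force: [-1.4, 1.6, 4.5]
opening: 0.23
```

Run:
```python
from look import *
s=r.sense();print(s["opening"],s["eef_pos"],s["contact_force"],delta(s,(618.5,-82,200)))
f=r.grab_frame("wrist");cv2.imwrite("pics/w18.png",f["color"][:,:,::-1])
```

```text
0.2300835669682433 [ 455.42697213 -274.3927586     3.87650474] [-1.42862106  1.57328915  4.46621592] [ -9.67  23.41 -19.48]
```

View pics/w18.png

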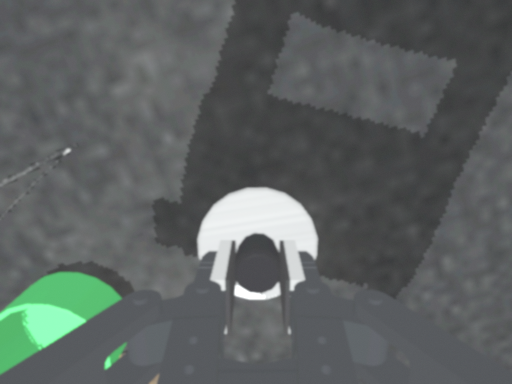

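Knob held. Lifting and carrying.

Emit:
drive_tool --moves '[[0.9,[0,0,-3],0],[0.9,[0,0,-8],0],[0.9,[0,0,-14],0],[0.9,[0,0,-19],0],[0.9,[-3,8,-19.5],0],[0.9,[-9.6,23.4,-19.5],0],[0.9,[-9.6,23.4,-19.5],0],[0.9,[-9.6,23.4,-19.5],0],[0.9,[-9.6,23.4,-19.5],0],[0.9,[-9.6,23.4,-19.5],0],[0.9,[-9.6,23.4,-19.5],0],[0.9,[-9.6,23.4,-19.5],0]]'

```text
clock: 30.18
eef_pos: [617.1, -82.9, 200.4]
tcp_rot: [3.14, 0.01, 2.822]
contact_force: [0.6, 1.2, -0.8]
opening: 0.226
```

Run:
```python
from look import *
s=r.sense();print(s["opening"],s["eef_pos"],s["tcp_rot"],s["contact_force"],delta(s,(618.1,-82.2,141.5)))
z0=s["eef_pos"][2]-3.9
crops((618,-82),150,"c19",[(30,146),(30,z0+14)],w=48)
```

```text
0.22591223128663307 [617.13974366 -82.90669241 200.36201263] [3.14009301 0.01023874 2.82191153] [ 0.6038124   1.1511138  -0.79031254] [-0.01  0.09  5.89]
```

View pics/c19.png

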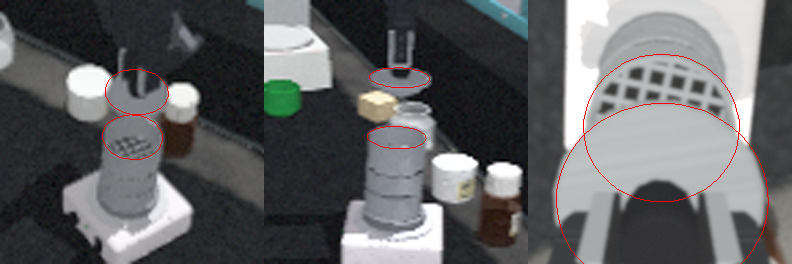

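The lid is level and aligned over the stack. Lowering.

Emit:
drive_tool --moves '[[0.9,[0,0.08,2],0],[0.9,[0,0.08,4],0],[0.9,[0,0.08,4.8],0],[0.9,[0,0.08,5.2],0],[0.9,[0,0.08,5.5],0],[0.9,[0,0.08,5.7],0],[0.9,[0,0.08,5.9],0],[0.9,[0,0.08,6],0],[0.9,[0,0.08,6],0]]'

```text
clock: 31.45
eef_pos: [619.2, -82.0, 141.8]
tcp_rot: [3.14, 0.012, 2.822]
contact_force: [-0.9, 0.7, 7.2]
opening: 0.223
```

Home at 141.8 (expected 141.9) with 7 N contact. Releasing and retreating.

Emit:
drive_tool --moves '[[0.6,[0,0,0],0],[0.3,[0,0,0],0],[0,[0,0,0],0],[0,[0,0,0],0],[0,[0,0,-2],0],[0,[0,0,-6],0],[0,[0,0,-10],0],[0,[0,0,-11],0],[0,[0,0,-11],0]]'

```text
clock: 32.58
eef_pos: [618.0, -81.8, 251.9]
tcp_rot: [3.139, 0.013, 2.822]
contact_force: [0.1, -0.6, -0.7]
opening: 0.997
```

Run:
```python
from look import *
crops((618,-82),115,"c20",[(30,152)],w=42)
g=r.grab_frame("scene");cv2.imwrite("pics/s20.png",g["color"][:,:,::-1])
a=cv2.imread("pics/scene0.png")
# bystander crops vs. start
for p in((250,248),(157,184),(200,208)):
    d=np.abs(a[p[1]-15:p[1]+15,p[0]-15:p[0]+15].astype(int)-g["color"][p[1]-15:p[1]+15,p[0]-15:p[0]+15,::-1]).mean();print(p,d.round(2))
s=r.sense();print(s["clock"],s["eef_pos"],s["contact_force"])
```

```text
(250, 248) 5.2
(157, 184) 4.03
(200, 208) 4.74
32.775 [617.0551567  -81.63828933 250.12046799] [ 0.33555515  0.26799113 -0.11463337]
```

View pics/c20.png

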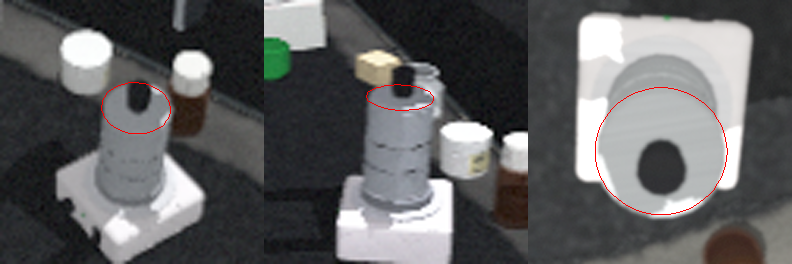

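View pics/s20.png

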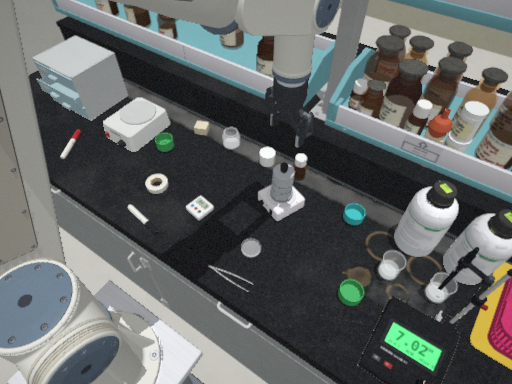

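The lid's rim circle at z=152 matches in all views, so the stack is straight and seated. The bystanders sit at their original pixels. Handing in.

Run:
```python
from rig import r
print(r.sign_off())
```

```text
the job is handed in; nothing more can be done
None
```

The sieve stack is built on the shaker: pan, fine sieve, coarse sieve, then lid. I handed it in at about 33 s of the 99 s allowed.

- **Seating:** Each piece stopped within 0.3 mm of its expected fully-home height with 4–10 N of contact. The rim overlays matched in all three cameras, so the stack stands straight. It is released, with the gripper open about 10 cm above it.
- **Bystanders:** The petri dish, tape roll and timer are at their original pixels in the last scene picture. I did not touch the green or turquoise look-alikes.
- **Missed grasp:** The first grip on the fine sieve closed at its rim and missed. The fingertips turned out to be about 20 mm farther back than the stated tool point. The sieve had not moved, and the second, deeper grip held. The pan had already been placed, held by only the top few millimetres of its wall.
- **Weak measurement:** The side camera's fit of the lid was about 9 mm off the other views, so I used the scene and wrist cameras, which agreed.

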